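# Line up the quarter-turn stud and hold the air-cleaner cover shut

## Robot

A 6-joint arm with a two-finger parallel gripper is mounted at the origin on the work surface. World frame = base frame: x ahead of the robot, y to its left, z up, the work surface at z = 0. Lengths are in mm, angles in rad, forces in N, time in s.
With the tool pointing down it reaches from about 300 to 775 mm from the base axis. Payload 14.6 kg.
Tool frame: the origin (TCP) lies midway between the tips of the shut fingers; the grasp point (between the pads) lies 19 mm behind it (pinch_z is the distance from the TCP to the grasp point, in mm); z points along the fingers, y is the direction in which the jaws open and shut (so a half turn about z gives the same grasp; the last joint's range is limited). The gripper opens to 94 mm and grips with 3 to 60 N. Pads are 16 mm wide; open, the fingers measure 119 mm over their backs; the gripper's body (75 mm by 177 mm) begins 78 mm behind the grasp point.
Start: joints at [-1.183, 0.3, 1.521, -0, 1.321, -0.067], TCP at [241.597, -494.085, 205.446] pointing down, gripper open.
Joint ranges: [-3.03, 3.03], [-0.79, 2.21], [0.23, 2.52], [-1.04, 4.18], [0, 3.07], [-2.55, 2.55]. Speed limits (rad/s): [2.22, 2.22, 2.57, 3.14, 3.14, 3.14].

## Interface

Orientations are given as [roll, pitch, yaw] about the fixed x, y, z axes, in that order (R = Rz(yaw) Ry(pitch) Rx(roll)).
In Python, from cell import read_state, camera, sign_off, pinch_z gives the robot as it stands. The module is installed in compiled form; this text tells all that it offers.
- The arm moves only by the tool servo_tool, never from a script. Its argument "series" is a list of rows, each a list of 6 numbers: the shift along the tool's x, y, z in cm, then the turn, a rotation vector about the tool's x, y, z in rad. In form: [[tx, ty, tz, rx, ry, rz], ...]. A call has exactly 10 rows; each row is the pose to reach, as a shift and turn from the pose commanded when the call began, along the tool's axes at that moment; what a row does not reach only later rows make up. A row lasts 1/12 s, in which the tool goes at most 41.7 mm and 7.16 degrees, less where a joint would pass 70% of its speed; a pose out of reach is approached as far as the arm can. A call with a gripper value outside its range is refused whole. "gripper" is the finger opening in cm, from 0 to 9.4, set as the call begins (left out, the last holds). The fingers move at their own pace and stop on an object; "grip_force" is the grip in N (left out, the last holds). Time passes only in rows, so rows that repeat a pose let the fingers close, or fill a call up. It gives the time, the measured TCP pose, the force and the opening at its end, in the units of the state.
- read_state(): the state, without advancing time (a new reading comes with each control period).
- camera(name): name is "scene" or "side" or "wrist"; returns a dict with "pixels" (480x640x3 uint8, red, green, blue), "fx", "fy", "cx", "cy" (pixels), "pose" (4x4, takes a point from camera to world coordinates); the wrist camera has in their place "mount" (4x4, takes a point from camera to tool coordinates, whose origin is the TCP and whose axes are the flange's). Camera axes: x right, y down, z forward; pixel columns grow to the right and rows downward; lengths in mm; the calibration is good to about 2 mm. A picture is of the moment at which its call begins: read the wrist's pose just before it. There is no depth.
- sign_off(): hands the job in, once; it reports no verdict.
The state is a dict: "clock": time; "joints": joint angles; "qd": joint speeds; "effort": joint torques, N m; "eef_pos": TCP position; "eef_rot": TCP orientation; "wrist_force": force on the tool from outside, world axes, zero at the start; "moment": the same for the moment, N m; "finger_gap": finger opening in mm.
Only numpy, scipy, OpenCV 4.12 (cv2) and the standard library are available. Lean on these libraries where they do the work, as an engineer would, in place of code of your own. Each camera call takes 0.05 s, during which the arm holds its last target.

## Task

On the small engine on the bench, turn the wing of the quarter-turn fastener clockwise until it lines up with the slot in the flat grey cover. Then press the cover down against its springy seal until it sits fully home, flush in the frame, and finish while still holding it pressed there, with the wing left lined up with the slot. Leave the other things on the bench where they are.

Things in the scene. Friction and masses are not known exactly. Their poses are not given: they have to be found in the camera images.
- housing: Black air-cleaner housing of a small engine, fixed; 150 (x) by 200 mm (y), rim top 89 mm high. Origin on the bench under the centre of the cover recess, z up, y along its long side. The recess (124 x 174 mm) has a rigid ledge 80 mm up, where the cover sits when home. Engine block at +x (75 to 180 mm), under 95 mm tall; rubber stub sticks out 30 mm at +y, half height.
- cover: Loose flat light-grey cover, 120 (x) by 170 (y) by 9 mm thick, 0.2 to 0.33 kg, lying level in the recess on a sprung seal. Origin: centre of its underside, z up, axes as the housing's. Underside starts 86 mm above the housing's origin (6 mm proud); home is 80 mm, its top then level with the rim. While the fastener is out of line its cross pin blocks the cover after about 1 mm.
- slot (a point): Centre of the opening in the cover, level with its top; axes as the cover's. The opening is a 34 mm square plus a slot 18 mm wide and 58 mm long in all, along y.
- seal (a joint): How far the sprung rubber seal ring under the cover (100 x 150 mm outside, 20 mm wide) is pushed down (m): 0 at the start, 0.006 with the cover home. It moves straight down and keeps the cover level for presses inside the ring's outline. On top of the cover's weight it takes 1 to 2 N to start moving and 7 to 8 N to bring the cover home on the rigid ledge; released, it springs back.
- press_a (a point): Point on top of the cover, 60 mm to +y of its centre, in a clear flat area for pressing (50 mm in y, 110 mm in x). Axes as the cover's.
- press_b (a point): The same on the other side, 60 mm to -y of the cover's centre.
- wing (a point): Point on the fastener's axis in its steel wing, 120 mm above the bench. The wing is an upright tab 10 mm thick (point x) and 26 mm long (point y), standing up through the cover's opening to 136 mm above the bench (41 mm above the cover at the start). Pinch it across its thickness. Its y is also the direction of the cross pin (48 x 9 x 4 mm) under the cover; z is up.
- fastener (a joint): Angle of the fastener about the vertical (rad), positive anticlockwise from above; 0 = wing and cross pin lined up with the cover's slot (housing y). Starts between 0.7 and 1.5, to be turned clockwise to 0. Stops at -0.45 and 1.57, so the aligned place is not at a stop. The pin passes the slot within about 0.18 rad. Stays where left, friction 0.06 N m.
- screwdriver: bystander: black-handled screwdriver, 190 mm long, lying beside the housing; origin under its middle.
- socket: bystander: steel socket standing upright, 27 mm across, 65 mm tall, beside the housing; origin at the underside.
- spanner: bystander: steel open-ended spanner, 200 mm long, lying; origin under its middle.
- hammer: bystander: hammer, 280 mm long, lying; origin under its middle.
- jar: bystander: glass jar with steel lid, 72 mm across, 90 mm tall; origin at the underside.
- oil: bystander: grey oil bottle, 72 mm across, 190 mm tall; origin at the underside.
- mug: bystander: white mug, 82 mm across, 95 mm tall; origin at the underside.
- tape: bystander: grey roll, 100 mm across, 48 mm tall, lying flat; origin at the underside.
There are look-alikes about, which are no part of the job. Several things have the shape of the cover; the one meant has the colours described above.

How it is judged (in metres and radians):
On the way, in this order (a step that is already met when the one before it is completed fails the run):
1. the fastener's wing is lined up with the slot, the cover not yet pressed home (value of joint fastener between -0.2 and 0.2 rad and z of cover in the frame of housing above 0.083 m), for 0.2 s.
2. the robot presses the cover fully home (contact force between any of the fingers, the arm and cover above 4 N and z of cover in the frame of housing below 0.0815 m and angle between cover's own z axis and vertical below 0.03 rad), for 0.3 s.
At the end, for the whole second after the job is handed in: The robot is still pressing on the cover with more than 4 N, the cover is at rest, level within 0.03 rad and within 1.5 mm of its home height in the recess (underside less than 81.5 mm above the housing's origin, centred within 6 mm), and the fastener stands within 0.2 rad of the slot (all of step 2 and value of joint fastener between -0.2 and 0.2 rad and horizontal distance between cover and housing below 0.006 m and linear speed of cover below 0.01 m/s); the arm keeps its last pose, push and grip.
It fails at once if another thing on the bench is shifted by more than 30 mm or knocked over (distance of any of screwdriver, socket, spanner, hammer, jar, oil, mug, tape from where it was at the start of the episode above 0.03 m or angle between any of screwdriver, socket, spanner, hammer, jar, oil, mug, tape's own z axis and vertical above 0.6 rad).
It also fails if it takes over 40 s, if anything falls off the work surface, if the arm or the gripper's body presses on something with over 40 N, if the wrist force passes 120 N, or if a joint passes its speed limit or range.

## Working session

There is one attempt and no reset: what is moved stays moved. The work goes in short steps, Python scripts to look and compute and a tool call to move; the robot and the scene stay as the last step left them, time stands still between calls to the robot, and variables do not carry over. Pictures are saved under pics/ and viewed, and the job is handed in when it is done.

Besides the shell and the picture viewer there is one more tool, called after "Emit:" as name(argument=value, ...) on one line, values as JSON. servo_tool: Moves the arm, as the interface text tells. Its arguments: {"type":"object","properties":{"series":{"type":"array"},"gripper":{"type":"number"},"grip_force":{"type":"number"}},"required":["series"]}

```bash
mkdir -p pics
cat > h.py <<'E'
import numpy as np, cv2
from cell import read_state, camera, sign_off, pinch_z
def save(n,f):
    c=camera(n); cv2.imwrite('pics/'+f,c['pixels'][:,:,::-1]); return c
E
python3 - <<'E'
from h import *
s=read_state();print(s, pinch_z)
import pickle
d={}
for n in ['scene','side','wrist']:
    d[n]=save(n,n+'0.png')
    print(n,{k:np.round(v,3).tolist() if k!='pixels' else 0 for k,v in d[n].items()})
pickle.dump(d,open('d0.pkl','wb'))
E
```

```text
{'clock': 0.0, 'joints': array([-1.18259727e+00,  3.00485760e-01,  1.52155745e+00,  2.86826842e-05,
        1.32072876e+00, -6.65720523e-02]), 'qd': array([ 0.00067852, -0.00173602, -0.00198539, -0.00172687, -0.00157165,
        0.00055918]), 'effort': array([ 2.17616471e-03, -5.31791389e+01, -3.52732801e+01,  7.08642486e-02,
        2.43728334e-02, -1.34745628e-04]), 'eef_pos': array([ 241.51021679, -493.84822645,  204.88829443]), 'eef_rot': array([-3.14041780e+00, -1.06172243e-04,  4.54763937e-01]), 'wrist_force': array([0.48117567, 0.11306347, 0.29904978]), 'moment': array([-0.01854794, -0.01351194,  0.00876848]), 'finger_gap': 93.65889437930385} 18.8
scene {'pixels': 0, 'fx': 465.522, 'fy': 465.522, 'cx': 314.914, 'cy': 238.818, 'pose': [[0.738, 0.549, -0.393, 1051.376], [0.674, -0.59, 0.443, -721.565], [0.012, -0.592, -0.806, 1288.647], [0.0, 0.0, 0.0, 1.0]]}
side {'pixels': 0, 'fx': 475.548, 'fy': 475.548, 'cx': 323.535, 'cy': 234.25, 'pose': [[-0.797, -0.438, 0.416, -42.247], [-0.604, 0.582, -0.544, 636.607], [-0.004, -0.685, -0.728, 1043.341], [0.0, 0.0, 0.0, 1.0]]}
wrist {'pixels': 0, 'fx': 413.618, 'fy': 413.618, 'cx': 324.299, 'cy': 244.735, 'mount': [[-0.001, -0.965, -0.261, 75.143], [1.0, -0.001, -0.001, -0.26], [0.0, -0.261, 0.965, -178.059], [0.0, 0.0, 0.0, 1.0]]}
```

View pics/scene0.png

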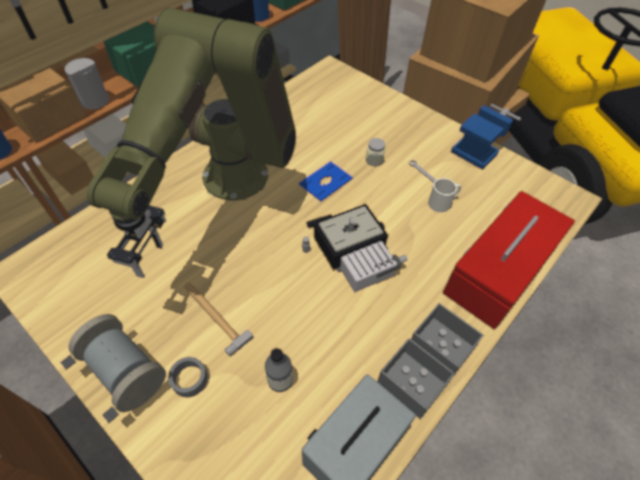

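View pics/side0.png

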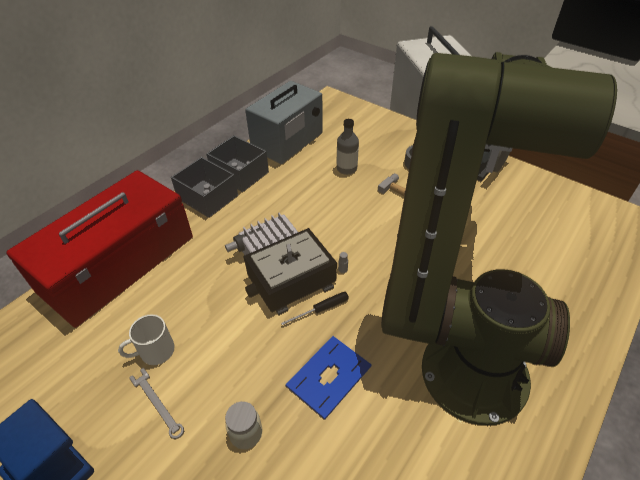

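View pics/wrist0.png

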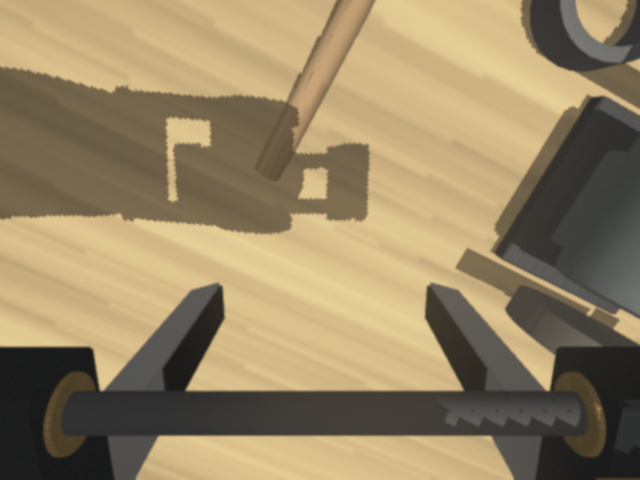

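Candidates: the grey cover in the black housing is at scene (350,228) and side (290,257). The loose blue plate with the same shape is at scene (326,181) and side (328,376). The grey box (358,430) is not a cover. I choose the light-grey one in the black housing and check it in a crop.

Run:
```python
import cv2
a=cv2.imread('pics/scene0.png')[190:300,290:420]; b=cv2.imread('pics/side0.png')[205:330,215:365]
cv2.imwrite('pics/cs.png',cv2.resize(a,None,fx=6,fy=6,interpolation=2)[:600,:800]);cv2.imwrite('pics/cd.png',cv2.resize(b,None,fx=4.8,fy=4.8,interpolation=2))
```

```text
(no output)
```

View pics/cs.png

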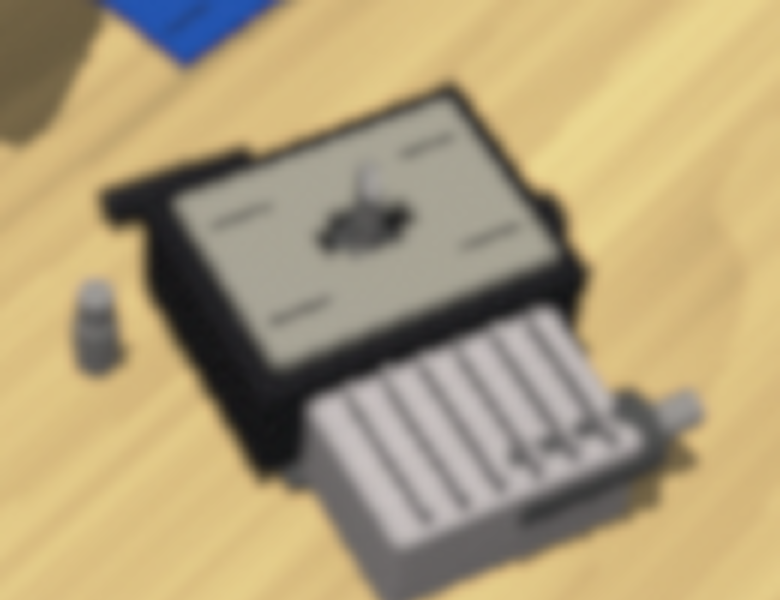

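View pics/cd.png

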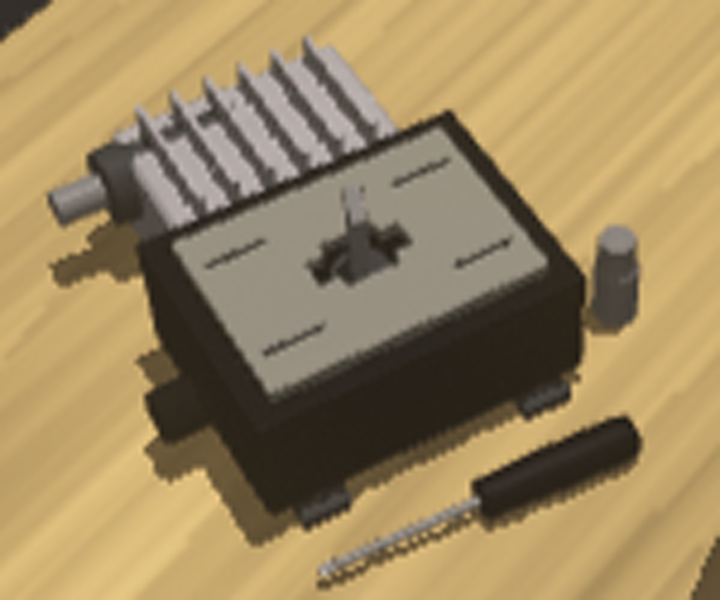

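The crops confirm a light-grey cover in the black housing, with the steel wing standing in the opening. Next I triangulate its corners.

```bash
cat >> h.py <<'E'
def onz(c,uv,z,pose=None):
    P=c['pose'] if pose is None else pose
    uv=np.atleast_2d(uv).astype(float)
    d=np.c_[(uv[:,0]-c['cx'])/c['fx'],(uv[:,1]-c['cy'])/c['fy'],np.ones(len(uv))]@P[:3,:3].T
    t=(z-P[2,3])/d[:,2]; return P[:3,3]+t[:,None]*d
def proj(c,X,pose=None):
    P=c['pose'] if pose is None else pose
    p=(np.atleast_2d(X)-P[:3,3])@P[:3,:3]
    return np.c_[p[:,0]/p[:,2]*c['fx']+c['cx'],p[:,1]/p[:,2]*c['fy']+c['cy']]
def wpose(c,s):
    from scipy.spatial.transform import Rotation as R
    T=np.eye(4);T[:3,:3]=R.from_euler('xyz',s['eef_rot']).as_matrix();T[:3,3]=s['eef_pos'];return T@c['mount']
E
python3 - <<'E'
from h import *
import pickle
d=pickle.load(open('d0.pkl','rb'))
A=np.array([(175,200),(445,95),(560,255),(275,365)])/6+[290,190]
B=np.array([(178,245),(437,128),(548,265),(275,395)])/4.8+[215,205]
for n,p in(('scene',A),('side',B)):
    q=onz(d[n],p,95);print(n,q[:,:2].round(1).tolist(),q.mean(0).round(1),[np.linalg.norm(q[i]-q[i-1]).round(1) for i in range(4)])
print(onz(d['scene'],np.array([365,172])/6+[290,190],136),onz(d['side'],np.array([355,195])/4.8+[215,205],136))
E
```

```text
scene [[437.8, -8.9], [498.4, 149.7], [614.4, 104.1], [549.2, -54.5]] [525.   47.6  95. ] [np.float64(120.4), np.float64(169.8), np.float64(124.6), np.float64(171.4)]
side [[602.1, 103.6], [544.1, -50.8], [431.9, -6.9], [492.0, 148.3]] [517.5  48.5  95. ] [np.float64(118.8), np.float64(164.9), np.float64(120.5), np.float64(166.4)]
[[519.91982129  49.18921163 136.        ]] [[522.8526988   43.85894214 136.        ]]
```

Run:
```python
from h import *
import pickle
d=pickle.load(open('d0.pkl','rb'))
print(onz(d['scene'],[[280,385],[305,248],[441,205]],0).round(), onz(d['side'],[[347,170]],0).round())
def plan(p0,y0,p1,y1):
    d=np.array(p1)-p0;c,s=np.cos(y0),np.sin(y0)
    return np.round([(c*d[0]+s*d[1])/10,(s*d[0]-c*d[1])/10,-d[2]/10,0,0,-(y1-y0)],3)
print(plan([241.5,-493.8,205],.455,[381,-223,280],1.33))
```

```text
[[ 694. -452.    0.]
 [ 425.  -64.    0.]
 [ 657.  413.    0.]] [[ 673. -434.    0.]]
[ 24.431 -18.194  -7.5     0.      0.     -0.875]
```

Emit:
servo_tool(series=[[2.4,-1.8,-0.75,0,0,-0.09],[4.9,-3.6,-1.5,0,0,-0.18],[7.3,-5.5,-2.3,0,0,-0.26],[9.8,-7.3,-3.0,0,0,-0.35],[12.2,-9.1,-3.8,0,0,-0.44],[14.7,-10.9,-4.5,0,0,-0.53],[17.1,-12.7,-5.3,0,0,-0.61],[19.5,-14.6,-6.0,0,0,-0.7],[22.0,-16.4,-6.8,0,0,-0.79],[24.4,-18.2,-7.5,0,0,-0.87]], gripper=9.4)

```text
clock: 0.98
eef_pos: [381.2, -221.9, 280.9]
eef_rot: [3.141, 0.0, 1.329]
wrist_force: [0.5, -0.6, -0.2]
finger_gap: 93.8
```

```bash
cat >> h.py <<'E'
def plan(p1,y1,s=None):
    s=s or read_state(); p0=s['eef_pos'];y0=s['eef_rot'][2]
    d=np.array(p1)-p0;c,q=np.cos(y0),np.sin(y0)
    return np.round([(c*d[0]+q*d[1])/10,(q*d[0]-c*d[1])/10,-d[2]/10,0,0,-(y1-y0)],3)
E
python3 - <<'E'
from h import *
s=read_state();print(s['eef_pos'],s['eef_rot'],plan([521,45,265],2.1,s))
E
```

```text
[ 381.23672793 -221.93061964  280.89974095] [3.14142426e+00 1.89932471e-05 1.32934144e+00] [29.261  7.188  1.59   0.     0.    -0.771]
```

Emit:
servo_tool(series=[[3.2,0.8,0.2,0,0,-0.09],[6.5,1.6,0.4,0,0,-0.17],[9.8,2.4,0.5,0,0,-0.26],[13.0,3.2,0.7,0,0,-0.34],[16.3,4.0,0.9,0,0,-0.43],[19.5,4.8,1.1,0,0,-0.51],[22.8,5.6,1.2,0,0,-0.6],[26.0,6.4,1.4,0,0,-0.69],[29.3,7.2,1.6,0,0,-0.77],[29.3,7.2,1.6,0,0,-0.77]])

```text
clock: 1.82
eef_pos: [523.1, 47.3, 263.3]
eef_rot: [-3.141, -0.001, 2.103]
wrist_force: [-1.2, -0.7, 0.2]
finger_gap: 94.4
```

Run:
```python
from h import *
import pickle
s=read_state();c=save('wrist','w1.png');pickle.dump((s,c),open('w1.pkl','wb'));print(s['eef_pos'],s['eef_rot'])
```

```text
[523.14044064  47.2882736  263.31495241] [-3.14075406e+00 -1.37817479e-03  2.10334078e+00]
```

View pics/w1.png

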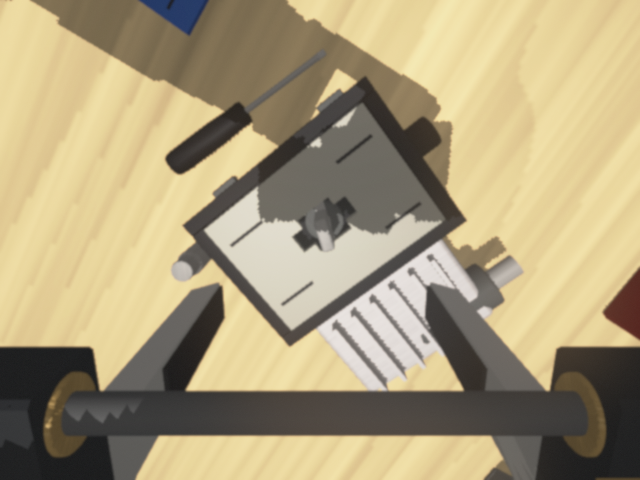

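Run:
```python
import cv2
a=cv2.imread('pics/w1.png')
cv2.imwrite('pics/w1c.png',cv2.resize(a[170:280,270:380],None,fx=5.4,fy=5.4,interpolation=2))
cv2.imwrite('pics/w1d.png',cv2.resize(a[70:350,175:475],None,fx=2,fy=2,interpolation=2))
```

```text
(no output)
```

View pics/w1c.png

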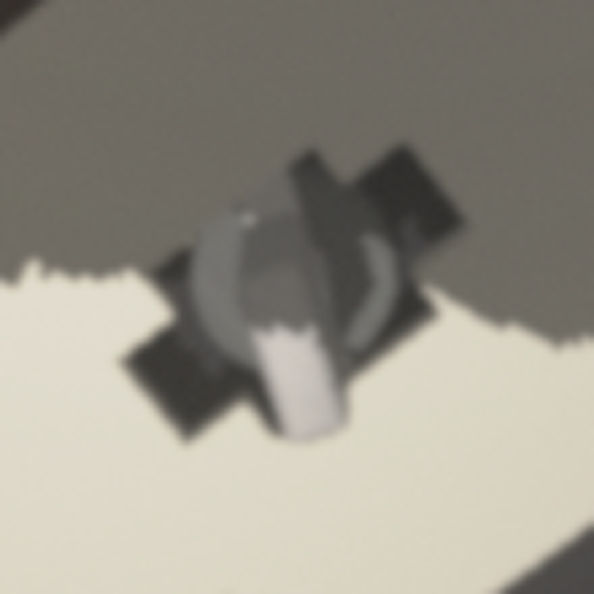

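View pics/w1d.png

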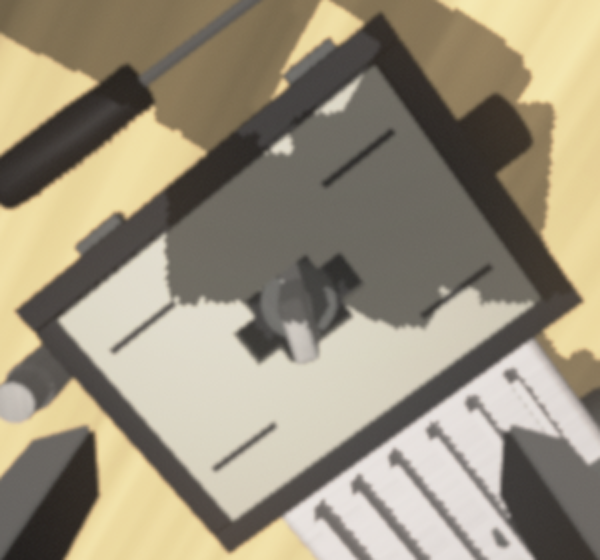

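Run:
```python
from h import *
import pickle
s,c=pickle.load(open('w1.pkl','rb'));P=wpose(c,s)
q=onz(c,np.array([(375,65),(540,300),(232,520),(58,320)])/2+[175,70],95,P)
print(q[:,:2].round(1).tolist(),q.mean(0),[np.linalg.norm(q[i]-q[i-1]).round(1) for i in range(4)])
for a,b in((0,3),(1,2)): v=q[a]-q[b];print(np.degrees(np.arctan2(v[1],v[0])))
for a,b in((1,0),(2,3)): v=q[a]-q[b];print(np.degrees(np.arctan2(v[1],v[0])))
w=onz(c,np.array([(240,250),(275,430),(318,250),(346,415)])/5.4+[270,170],136,P);print(w)
for a,b in((0,1),(2,3)): v=w[a]-w[b];print(np.degrees(np.arctan2(v[1],v[0])))
# predicted wing for fit: project candidate boxes
H=np.array([521,47.5]); 
big=cv2.resize(c['pixels'][170:280,270:380,::-1],None,fx=5.4,fy=5.4,interpolation=2)
yh=np.radians(68.7)
ims=[]
for th in (.8,1.0,1.2):
    im=big.copy()
    y=np.array([np.cos(yh+th),np.sin(yh+th)]);x=np.array([y[1],-y[0]])
    C=q.mean(0)[:2]
    for z in(136,100):
        p=np.array([np.r_[C+a*5*x+b*13*y,z] for a,b in((1,1),(1,-1),(-1,-1),(-1,1))])
        u=((proj(c,p,P)-[270,170])*5.4).astype(int)
        cv2.polylines(im,[u],True,(0,0,255) if z==136 else (0,255,0),1)
    ims.append(cv2.resize(im[80:500,80:500],(266,266),interpolation=3))
cv2.imwrite('pics/ov.png',cv2.resize(np.hstack(ims),(798,266)))
```

```text
[[498.0, 148.3], [608.8, 103.2], [545.9, -53.3], [435.4, -9.0]] [522.02052284  47.27876263  95.        ] [np.float64(169.3), np.float64(119.7), np.float64(168.7), np.float64(119.0)]
68.29526943541144
68.07805383255787
-22.138073275565816
-21.83711972667647
[[507.97596461  56.90483413 136.        ]
 [525.3032506   36.93323981 136.        ]
 [517.32452073  62.40399563 136.        ]
 [532.86547864  43.94577055 136.        ]]
130.94479414337638
130.095802701526
```

View pics/ov.png

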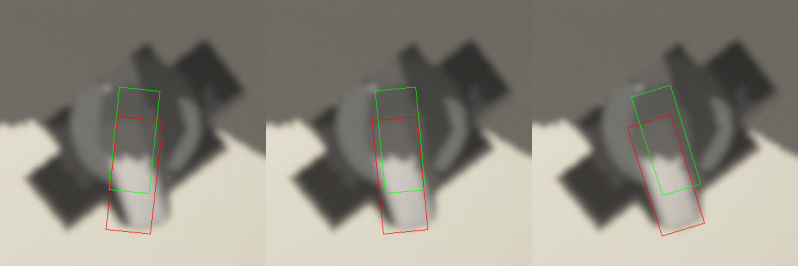

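Wing direction is about 130.5° and the slot (housing y) about 68.1°, so the fastener stands near 1.09 rad, inside the stated 0.7 to 1.5. The measured sides (169 x 119 mm) match the cover. I'll descend with the jaws across the wing.

Run:
```python
from h import *
s=read_state();print(s['eef_pos'],plan([521,48,104],2.278,s))
```

```text
[522.3832461   45.309102   263.51327531] [ 0.302  0.016 15.951  0.     0.    -0.179]
```

Emit:
servo_tool(series=[[0.1,0.0,1.5,0,0,-0.06],[0.2,0.0,3.5,0,0,-0.12],[0.3,0.0,5.5,0,0,-0.18],[0.3,0.0,7.5,0,0,-0.18],[0.3,0.0,9.5,0,0,-0.18],[0.3,0.0,11.5,0,0,-0.18],[0.3,0.0,13.5,0,0,-0.18],[0.3,0.0,15.0,0,0,-0.18],[0.3,0.0,15.9,0,0,-0.18],[0.3,0.0,15.9,0,0,-0.18]], gripper=6.0)

```text
clock: 2.7
eef_pos: [519.6, 45.1, 104.0]
eef_rot: [-3.139, -0.002, 2.273]
wrist_force: [-0.2, -0.3, -0.1]
finger_gap: 60.0
```

Run:
```python
from h import *
s=read_state();c=save('wrist','w2.png');print(s['eef_pos'],s['eef_rot'],s['wrist_force'])
P=wpose(c,s);print(proj(c,np.array([[521,48,120.]]),P))
```

```text
[519.55661393  45.11407143 103.96360682] [-3.13937656e+00 -1.64899152e-03  2.27338109e+00] [-0.16145474 -0.33772439 -0.06928714]
[[332.72373155 315.58185406]]
```

View pics/w2.png

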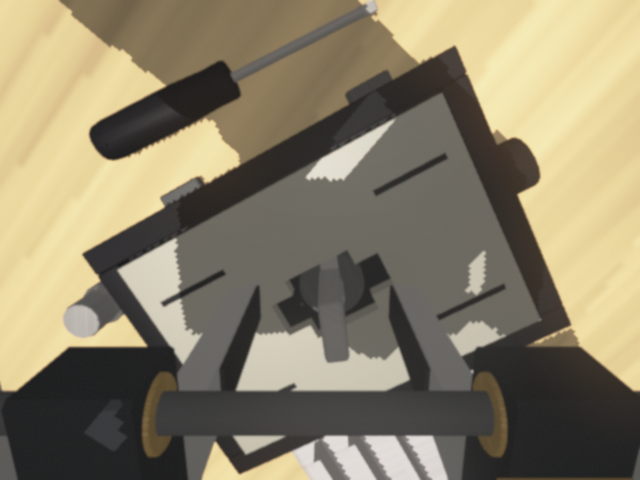

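The wing sits between the open fingers at (334,315), about 3 mm to the right of the jaw centre (column 324). I'll shift and close.

Emit:
servo_tool(series=[[0.05,0.15,0,0,0,0],[0.1,0.3,0,0,0,0],[0.1,0.3,0,0,0,0],[0.1,0.3,0,0,0,0],[0.1,0.3,0,0,0,0],[0.1,0.3,0,0,0,0],[0.1,0.3,0,0,0,0],[0.1,0.3,0,0,0,0],[0.1,0.3,0,0,0,0],[0.1,0.3,0,0,0,0]], gripper=0.6, grip_force=20)

```text
clock: 3.58
eef_pos: [521.8, 48.3, 105.4]
eef_rot: [-3.141, -0.0, 2.275]
wrist_force: [-4.9, -2.6, 3.1]
finger_gap: 9.9
```

Run:
```python
from h import *
s=read_state();c=save('wrist','w3.png');print(s['eef_pos'],s['eef_rot'],s['wrist_force'],s['moment'],s['finger_gap'])
```

```text
[521.76311293  48.33409308 105.4403334 ] [-3.14052037e+00 -4.33017704e-04  2.27475745e+00] [-4.87145854 -2.5923947   3.05865568] [-0.4854341   0.82898397  0.044019  ] 9.901987599315339
```

View pics/w3.png

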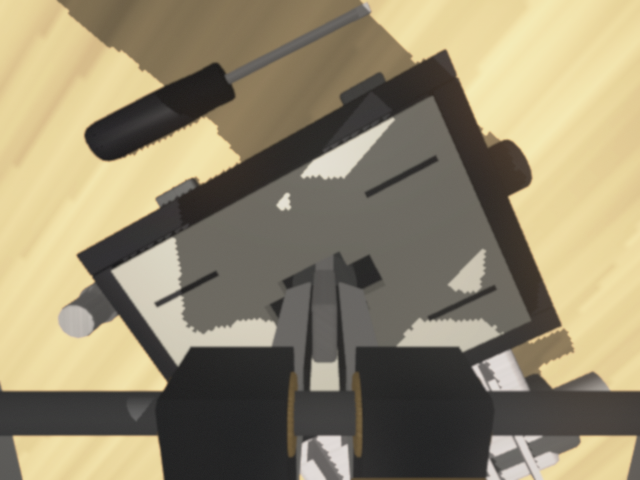

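Gap 9.9 mm matches the 10 mm wing, so it is gripped. Now I turn it clockwise, which is +rz about the tool's downward z, about 1.09 rad in two calls.

Emit:
servo_tool(series=[[0,0,0,0,0,0.03],[0,0,0,0,0,0.09],[0,0,0,0,0,0.15],[0,0,0,0,0,0.22],[0,0,0,0,0,0.29],[0,0,0,0,0,0.36],[0,0,0,0,0,0.43],[0,0,0,0,0,0.5],[0,0,0,0,0,0.56],[0,0,0,0,0,0.6]])

```text
clock: 4.47
eef_pos: [522.4, 48.6, 105.5]
eef_rot: [3.141, -0.0, 1.672]
wrist_force: [0.8, 0.5, -1.4]
finger_gap: 10.0
```

Emit:
servo_tool(series=[[0,0,0,0,0,0.06],[0,0,0,0,0,0.12],[0,0,0,0,0,0.18],[0,0,0,0,0,0.24],[0,0,0,0,0,0.3],[0,0,0,0,0,0.36],[0,0,0,0,0,0.42],[0,0,0,0,0,0.46],[0,0,0,0,0,0.486],[0,0,0,0,0,0.486]])

```text
clock: 5.3
eef_pos: [523.0, 48.5, 105.5]
eef_rot: [3.14, -0.001, 1.187]
wrist_force: [4.9, -1.0, -3.2]
finger_gap: 9.6
```

Run:
```python
from h import *
s=read_state();c=save('wrist','w4.png');print(s['eef_pos'],s['eef_rot'],s['wrist_force'],s['moment'],s['finger_gap'])
```

```text
[523.01624845  48.5181031  105.4651094 ] [ 3.13957551e+00 -8.56816743e-04  1.18693175e+00] [ 4.9037519  -0.99951694 -3.2073732 ] [-0.16039043 -1.08186877  0.08641629] 9.569766642796694
```

View pics/w4.png

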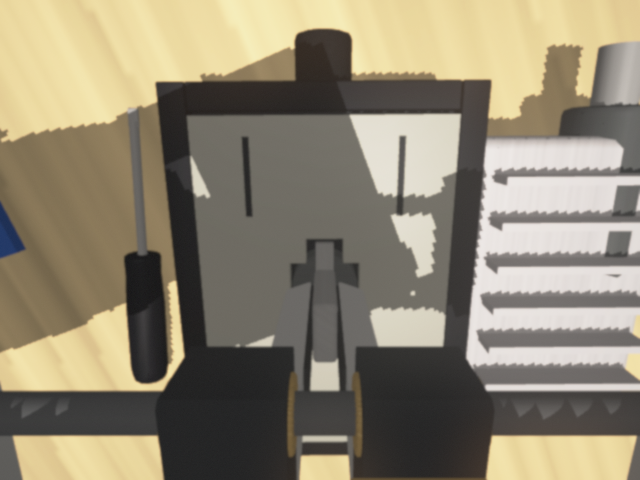

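The housing edges are square to the image and the wing lies along the slot at column 324. I release, let it settle, and rise.

Emit:
servo_tool(series=[[0,0,0,0,0,0],[0,0,0,0,0,0],[0,0,0,0,0,0],[0,0,0,0,0,0],[0,0,-1,0,0,0],[0,0,-2.5,0,0,0],[0,0,-4.5,0,0,0],[0,0,-6.5,0,0,0],[0,0,-7.5,0,0,0],[0,0,-7.5,0,0,0]], gripper=4.0)

```text
clock: 6.18
eef_pos: [523.1, 48.6, 183.0]
eef_rot: [3.138, -0.002, 1.189]
wrist_force: [-0.4, -0.1, -0.1]
finger_gap: 39.8
```

Run:
```python
from h import *
s=read_state();c=save('wrist','w5.png');print(s['eef_pos'],s['eef_rot'],s['wrist_force'],s['moment'],s['finger_gap'])
P=wpose(c,s)
y=np.array([.373,.928]);print(plan([522-60*.373,47.5-60*.928,115],1.188,s))
```

```text
[523.06303418  48.60650763 183.02958826] [ 3.13784864e+00 -1.64912346e-03  1.18883513e+00] [-0.43849734 -0.13660853 -0.1138003 ] [ 0.00546404 -0.00215974  0.0030832 ] 39.7874136460632
[-6.143e+00 -5.900e-02  6.803e+00  0.000e+00  0.000e+00  1.000e-03]
```

View pics/w5.png

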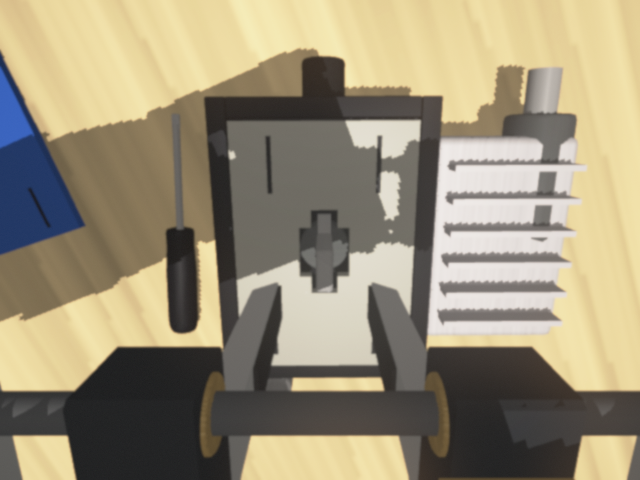

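The wing stays centred and parallel with the slot at (324,250). I move over press_b and shut the jaws.

Emit:
servo_tool(series=[[-1.5,0,0,0,0,0],[-3.5,0,0,0,0,0],[-5.3,-0.1,0,0,0,0],[-6.1,-0.1,0,0,0,0],[-6.1,-0.1,1.0,0,0,0],[-6.1,-0.1,3.0,0,0,0],[-6.1,-0.1,5.0,0,0,0],[-6.1,-0.1,6.5,0,0,0],[-6.1,-0.1,7.3,0,0,0],[-6.1,-0.1,7.3,0,0,0]], gripper=0)

```text
clock: 7.07
eef_pos: [497.6, -7.1, 105.1]
eef_rot: [-3.138, 0.001, 1.189]
wrist_force: [-0.4, 0.1, 0.4]
finger_gap: 0.6
```

Run:
```python
from h import *
s=read_state();c=save('wrist','w6.png');print(s['eef_pos'],s['eef_rot'],s['wrist_force'],s['moment'],s['finger_gap'])
```

```text
[497.60613558  -7.05118778 105.09409162] [-3.13797690e+00  1.01392584e-03  1.18917682e+00] [-0.35937047  0.05752537  0.42046944] [-0.07485226 -0.09809949  0.03684936] 0.6106650118080293
```

View pics/w6.png

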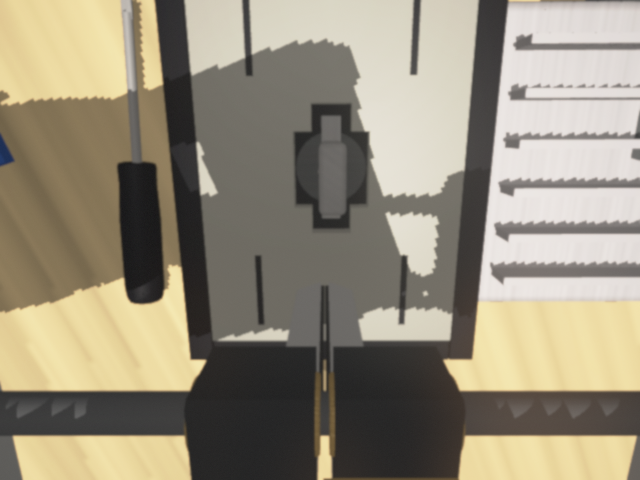

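Emit:
servo_tool(series=[[0,0,0.3,0,0,0],[0,0,0.6,0,0,0],[0,0,0.8,0,0,0],[0,0,0.95,0,0,0],[0,0,1.1,0,0,0],[0,0,1.2,0,0,0],[0,0,1.3,0,0,0],[0,0,1.4,0,0,0],[0,0,1.5,0,0,0],[0,0,1.5,0,0,0]])

```text
clock: 7.95
eef_pos: [498.6, -7.7, 92.5]
eef_rot: [3.141, -0.0, 1.189]
wrist_force: [-1.7, 0.6, 4.6]
finger_gap: 1.0
```

Run:
```python
from h import *
s=read_state();print(s['eef_pos'],s['eef_rot'],s['wrist_force'],s['moment'])
```

```text
[498.57746767  -7.6925239   92.53579831] [ 3.14138345e+00 -5.75720631e-05  1.18880333e+00] [-1.73783674  0.57555844  4.55168367] [-0.04821143  0.27497637 -0.03875799]
```

Emit:
servo_tool(series=[[0,0,0.1,0,0,0],[0,0,0.2,0,0,0],[0,0,0.3,0,0,0],[0,0,0.4,0,0,0],[0,0,0.5,0,0,0],[0,0,0.6,0,0,0],[0,0,0.7,0,0,0],[0,0,0.8,0,0,0],[0,0,0.8,0,0,0],[0,0,0.8,0,0,0]])

```text
clock: 8.78
eef_pos: [498.8, -7.7, 88.8]
eef_rot: [3.14, -0.0, 1.189]
wrist_force: [-28.9, 3.2, 61.6]
finger_gap: 0.3
```

Run:
```python
from h import *
s=read_state();print(s['eef_pos'],s['eef_rot'],s['wrist_force'],s['moment'])
```

```text
[498.82746627  -7.66908754  88.79675818] [ 3.13979774e+00 -3.90843864e-04  1.18905808e+00] [-28.88992197   3.17707997  61.57897692] [0.28194621 5.58066667 0.01534181]
```

The cover is bottomed at z = 88.8, but 62 N is more push than needed. I back off to about 20 N.

Emit:
servo_tool(series=[[0,0,-0.1,0,0,0],[0,0,-0.2,0,0,0],[0,0,-0.3,0,0,0],[0,0,-0.4,0,0,0],[0,0,-0.4,0,0,0],[0,0,-0.4,0,0,0],[0,0,-0.4,0,0,0],[0,0,-0.4,0,0,0],[0,0,-0.4,0,0,0],[0,0,-0.4,0,0,0]])

```text
clock: 9.62
eef_pos: [498.6, -7.7, 89.2]
eef_rot: [3.141, -0.0, 1.189]
wrist_force: [-4.5, -0.2, 11.5]
finger_gap: 0.5
```

Run:
```python
from h import *
s=read_state();print(s['eef_pos'],s['eef_rot'],s['wrist_force'],s['moment'])
save('wrist','w7.png')
for n in('scene','side'): save(n,n+'7.png')
a=cv2.imread('pics/scene7.png')[190:300,290:420]; b=cv2.imread('pics/side7.png')[205:330,215:365]
cv2.imwrite('pics/f.png',np.hstack([cv2.resize(a,(400,400),interpolation=2),cv2.resize(b,(400,400),interpolation=2)]))
print(read_state()['wrist_force'],read_state()['eef_pos'])
```

```text
[498.6218715   -7.70078796  89.23148251] [ 3.14108036e+00 -1.16888324e-04  1.18884372e+00] [-4.48901965 -0.21147393 11.52980259] [-0.03128466  0.96214215  0.00159907]
[-5.26191889  0.27268152 12.39269784] [498.64471987  -7.71574588  89.21982722]
```

View pics/w7.png

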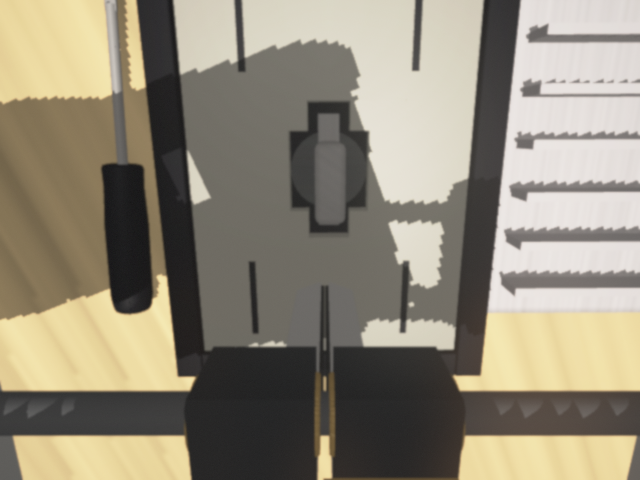

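View pics/f.png

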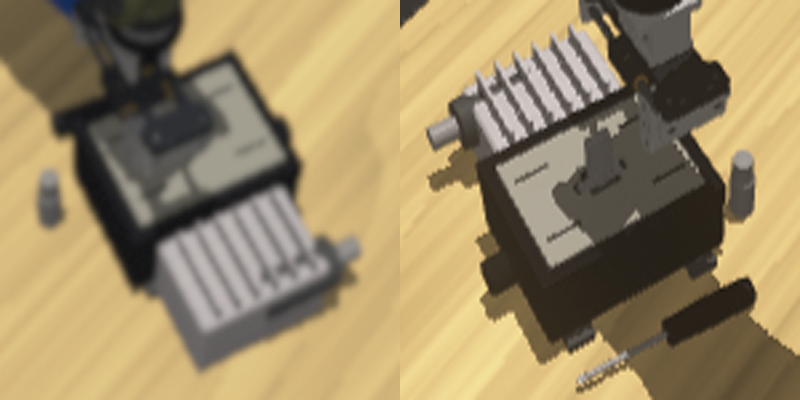

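The cover is flush with the rim and the wing is in line. At about 12 N I want a bit more margin, so I add 0.6 mm.

Emit:
servo_tool(series=[[0,0,0.03,0,0,0],[0,0,0.06,0,0,0],[0,0,0.06,0,0,0],[0,0,0.06,0,0,0],[0,0,0.06,0,0,0],[0,0,0.06,0,0,0],[0,0,0.06,0,0,0],[0,0,0.06,0,0,0],[0,0,0.06,0,0,0],[0,0,0.06,0,0,0]])

```text
clock: 10.6
eef_pos: [498.7, -7.7, 89.2]
eef_rot: [3.141, -0.0, 1.189]
wrist_force: [-8.8, 0.8, 19.7]
finger_gap: 0.3
```

Run:
```python
from h import *
s=read_state();print(s['clock'],s['eef_pos'],s['wrist_force'])
if 10<s['wrist_force'][2]<35 and s['eef_pos'][2]<90: print(sign_off())
```

```text
10.6 [498.67760869  -7.69690003  89.16048805] [-8.82693438  0.78932113 19.68852108]
the job is handed in; nothing more can be done
None
```

The job is handed in at 10.6 s, with the arm still pressing the cover home and the wing lined up with the slot. No verdict was reported.

**What I did:**
- **Fastener:** I gripped the wing (the gap read 9.9 mm against the stated 10 mm), turned it about 1.09 rad clockwise, then released it.
- **Cover:** I pressed it down at press_b, on the -y side, with shut fingers until it bottomed on the ledge.

**Last checks:**
- **Height:** the fingertips ended at z = 89.2 mm. Home puts the cover's top at 89 mm, and it looks flush in the pictures.
- **Push:** 19.7 N down at hand-in, with a sideways pull of about 9 N.
- **Wing:** parallel to the slot in the wrist picture taken while pressing.
- **Other things:** the screwdriver and socket look undisturbed. I did not measure any of the bystanders.

**What went off plan:** the arm was stiffer than I expected, so the press briefly reached about 62 N down (68 N in all). That is under the 120 N wrist limit. It went through the fingertips, so the 40 N limit on the arm and gripper body should not apply. I eased off straight away to about 12 N, then pressed back up to about 20 N.

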